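# Comb loose stirring sticks into the grooves of their tray

### The arm

A 6-joint arm with a two-finger parallel gripper is mounted at the origin on a cart in front of the work surface, level with it; the furniture and walls round the work are solid. World frame = base frame: x ahead of the robot, y to its left, z up, the work surface at z = 0. Lengths are in m, angles in rad, forces in N, time in s.
With the tool pointing down it reaches from about 0.275 to 0.85 m from the base axis. Payload 5.2 kg.
Tool frame: the origin (TCP) lies at the very end of the fingers, on their centre line; the grasp point (between the pads) lies 19 mm behind it (env.pinch_z is the z of the grasp point in the tool frame, in m); z points along the fingers, y is the line along which they close (so a half turn about z gives the same grasp; the last joint's range is limited). The gripper opens to 85 mm and grips with 20 to 120 N. Pads are 22 mm wide; open, the fingers measure 114 mm over their backs; the gripper's body (76 mm by 85 mm) begins 54 mm behind the grasp point. The pads swing forward as they close: fully open they stand 13 mm farther back than shut.
Start: joints at [1.073, 0.259, 1.535, -0, 1.348, -0.203], TCP at [0.16, 0.526, 0.231] pointing down, gripper open.
Joint ranges: [-3.14, 3.14], [-0.91, 2.08], [0.19, 2.58], [-1.22, 4.36], [0.22, 2.71], [-3.12, 3.12]. Speed limits (rad/s): [2.57, 2.57, 3.14, 3.14, 3.14, 3.14].

### API

Orientations are given as a rotation vector (axis times angle).
In Python, from station import env, optics, job gives the robot as it stands.
- The arm moves only by the tool apply_moves, never from a script. Its argument "motion" is text: rows parted by semicolons, each of 7 numbers parted by spaces: the closure in counts, from 0 (fully open) to 255 (shut), then the shift along the tool's x, y, z in m, then the turn, a rotation vector about the tool's x, y, z in degrees. In form: hand dx dy dz rx ry rz; .... A call has 1 to 20 rows; each row shifts and turns the commanded pose from where the row before left it, along the tool's axes as they then stand; what a row does not reach is not made up. A row lasts 1/10 s, in which the tool goes at most 50 mm and 8.59 degrees, less where a joint would pass 70% of its speed; a pose out of reach is approached as far as the arm can. A call with a gripper value outside its range is refused whole. The fingers move at their own pace and stop on an object; the grip force is fixed at half the most. Time passes only in rows, so rows that do not move let the fingers close. It gives the time, the measured TCP pose, the force and the opening at its end, in the units of the state.
- env.get_state(): the state, without advancing time (a new reading comes with each control period).
- optics.grab_frame(name): name is "scene" or "top" or "wrist"; returns (picture, depth): 480x640x3 uint8, blue, green, red; 480x640 float32, m along the optical axis (not along the pixel's ray), 0 where there is no reading.
- optics.camera_model(name): a dict with "K" (3x3 intrinsics, pixels), "cam_to_world" (4x4, takes a point from camera to world coordinates); the wrist camera has in their place "T_tool_cam" (4x4, takes a point from camera to tool coordinates, whose origin is the TCP and whose axes are the flange's). Camera axes: x right, y down, z forward; pixel columns grow to the right and rows downward; lengths in m; the calibration is good to about 2 mm. A picture is of the moment at which its call begins: read the wrist's pose just before it. camera_model takes no time and is no camera call.
- job.hand_in(): hands the job in, once; it reports no verdict.
The state is a dict: "clock": time; "qpos": joint angles; "qd": joint speeds; "tau": joint torques, N m; "tool_pos": TCP position; "ee_rot": TCP orientation; "wrist_force": force on the tool from outside, world axes, zero at the start; "wrist_torque": the same for the moment, N m; "grip_width": finger opening in m.
Only numpy, scipy, OpenCV 4.12 (cv2) and the standard library are available. Lean on these libraries where they do the work, as an engineer would, in place of code of your own. Each camera call takes 0.05 s, during which the arm holds its last target. There are 200 camera calls.

### The job

Take the rake from its stand and comb the four loose stirring sticks so that each settles in a groove of the tray: set the rake down on the tray's smooth strip end with both ends of its bar resting on the side rails, and draw it along to the other end, keeping it resting lightly on the rails the whole way (never pressing hard; 3 to 8 newtons is right) and backing off, not forcing it, when a stick jams. Comb again if a stick is still out of its groove, then put the rake back upright in its stand and let go. Touch the sticks only with the rake and leave the other things alone.

Things in the scene. Friction and masses are not known exactly. Their poses are not given: they have to be found in the camera images.
- tray: grooved stick tray, fixed, dark grey, 132 (x) by 190 (y) mm; origin at centre of underside, z up. Two level side rails along y, 10 mm wide, centred at x = -61 and +61, top z = 30 mm. Between them nine white ribs along x at y = 58, 40, ... -86 (18 apart), round tops at z = 16; eight grooves 12 wide between them, floor z = 6. End walls (inner faces y = -89, +89) reach z = 24
- tray_start (a point): middle of the tray's smooth white strip at its +y end, at rail-top height: tray x = 0, y = 76, z = 30 mm. The strip has no grooves, spans tray y = 61 to 89 mm, its surface is at z = 16 mm, and no stick lies on it at the start. Combing runs from here to the tray's -y end. The rails are rigid: 1 mm too low presses over 20 N
- rake: hand rake, about 0.15 kg, upright in its stand at the start. Origin midway along the row of six tine tips; x along its bar, z up, symmetrical under a half turn. Aluminium bar 144 (x) by 14 (y) mm, z = 12 to 24; flat-ended steel tines 6 square at x = -45, -27, -9, 9, 27, 45. With the bar on the tray's rails the tips pass 2 mm over the ribs
- rake_grip (a point): middle of the rake's wooden handle block, 60 mm above the tine tips; the block is 28 mm (rake x) by 16 mm (rake y), from 36 to 84 mm above the tips, and is pinched from above across its 16 mm
- stand: dark wooden rake stand, fixed; origin at centre of underside, z up. Foot 160 by 70 mm; two U cradles at x = -64 and +64 mm, each 20 along x, slot 21 wide in y, flared above, cheeks up to z = 42. The rake's bar (x along the stand's x) lies on seats at z = 20, so a seated rake's origin is centred 8 mm above the stand's
- stick_1: loose round beech stirring stick, 100 mm long, 10 mm thick, round ends, number 1 of 4 counted from the tray's smooth strip; origin at its middle, x along it. At the start it lies askew on top of the ribs (centre 21 mm above the tray's underside); in a groove its centre is 11 mm above it
- stick_2: loose round beech stirring stick, 100 mm long, 10 mm thick, round ends, number 2 of 4 counted from the tray's smooth strip; origin at its middle, x along it. At the start it lies askew on top of the ribs (centre 21 mm above the tray's underside); in a groove its centre is 11 mm above it
- stick_3: loose round beech stirring stick, 100 mm long, 10 mm thick, round ends, number 3 of 4 counted from the tray's smooth strip; origin at its middle, x along it. At the start it lies askew on top of the ribs (centre 21 mm above the tray's underside); in a groove its centre is 11 mm above it
- stick_4: loose round beech stirring stick, 100 mm long, 10 mm thick, round ends, number 4 of 4 counted from the tray's smooth strip; origin at its middle, x along it. At the start it lies askew on top of the ribs (centre 21 mm above the tray's underside); in a groove its centre is 11 mm above it
- mug_2: green mug, bystander standing on the sideboard, to be left alone; origin near the middle of its underside
- jam_jar_1: jam jar, bystander standing on the sideboard, to be left alone; origin near the middle of its underside
- choc_muffin_4: muffin, bystander standing on the sideboard, to be left alone; origin near the middle of its underside
- brioche_bun_5: bun, bystander standing on the sideboard, to be left alone; origin near the middle of its underside
- brioche_bun_2: bun, bystander standing on the sideboard, to be left alone; origin near the middle of its underside

How it is judged:
By the outcome, as a careful person would: the job done as asked, in the order asked, and still so for the second after the job is handed in, with the robot touching nothing.
It also fails if it takes over 69 s, if anything falls off the work surface, if the arm or the gripper's body presses on something with over 40 N, if the wrist force passes 120 N, or if a joint passes its speed limit or range.

## Working session

There is one attempt and no reset: what is moved stays moved. The work goes in short steps, Python scripts to look and compute and a tool call to move; the robot and the scene stay as the last step left them, time stands still between calls to the robot, and variables do not carry over. Pictures are saved under pics/ and viewed, on a budget of 10 in all, crops included, one or two more only if the job needs it, and the job is handed in when it is done.

Besides the shell and the picture viewer there is one more tool, called after "Emit:" by a JSON object that holds its "name" and its "arguments". apply_moves: Moves the arm, as the interface text tells. Its arguments: {"type":"object","properties":{"motion":{"type":"string"}},"required":["motion"]}

```bash
mkdir -p pics; cat > h.py <<'E'
import numpy as np, cv2
from scipy.spatial.transform import Rotation as R
from station import env, optics, job
def cw(name,st=None):
    m=optics.camera_model(name)
    if name!="wrist": return np.array(m["K"]),np.array(m["cam_to_world"])
    T=np.eye(4);T[:3,:3]=R.from_rotvec(st["ee_rot"]).as_matrix();T[:3,3]=st["tool_pos"]
    return np.array(m["K"]),T@np.array(m["T_tool_cam"])
def ray(K,T,uv,z):
    uv=np.atleast_2d(np.array(uv,float));d=np.c_[(uv[:,0]-K[0,2])/K[0,0],(uv[:,1]-K[1,2])/K[1,1],np.ones(len(uv))]@T[:3,:3].T
    return T[:3,3]+d*((z-T[2,3])/d[:,2])[:,None]
def cloud(K,T,d):
    v,u=np.mgrid[:480,:640];p=np.stack([(u-K[0,2])/K[0,0]*d,(v-K[1,2])/K[1,1]*d,d],-1)
    return p@T[:3,:3].T+T[:3,3]
E
python3 - <<'E'
from h import *
s=env.get_state();print(s, env.pinch_z)
for n in("scene","top"):
    p,d=optics.grab_frame(n);cv2.imwrite(f"pics/{n}0.png",p);np.save(f"{n}0.npy",d);print(n,cw(n))
E
```

```text
{'clock': 0.0, 'qpos': array([ 1.07320253e+00,  2.59342874e-01,  1.53610445e+00,  1.20266188e-05,
        1.34798127e+00, -2.02811450e-01]), 'qd': array([ 0.00105605,  0.00036893, -0.00108427,  0.00159086, -0.0005641 ,
       -0.00099199]), 'tau': array([ 6.77508251e-05, -4.46020067e+01, -2.90573180e+01, -2.95125365e-04,
        1.18984433e-02,  1.52113032e-06]), 'tool_pos': array([0.15951347, 0.52580646, 0.23046618]), 'ee_rot': array([-4.61278170e-01, -3.10689443e+00,  2.70198278e-03]), 'wrist_force': array([-0.21912092, -0.54998146, -0.04768025]), 'wrist_torque': array([ 0.01335387, -0.03424144, -0.03441076]), 'grip_width': 0.08580993859101912} -0.0187
scene (array([[511.87706996,   0.        , 325.21740115],
       [  0.        , 511.87706996, 253.25871751],
       [  0.        ,   0.        ,   1.        ]]), array([[ 0.9991834 , -0.03657309,  0.01717415,  0.53036451],
       [-0.03217867, -0.46324058,  0.88564818, -1.32192553],
       [-0.02443513, -0.8854776 , -0.46403917,  0.76752096],
       [ 0.        ,  0.        ,  0.        ,  1.        ]]))
top (array([[450.29731044,   0.        , 322.22668727],
       [  0.        , 450.29731044, 243.8308928 ],
       [  0.        ,   0.        ,   1.        ]]), array([[-2.91849130e-02, -9.96026170e-01,  8.41433924e-02,
         4.70777258e-01],
       [-9.99567822e-01,  2.93778275e-02,  1.05516422e-03,
         3.56477677e-02],
       [-3.52292124e-03, -8.40762325e-02, -9.96453098e-01,
         1.14573605e+00],
       [ 0.00000000e+00,  0.00000000e+00,  0.00000000e+00,
         1.00000000e+00]]))
```

View pics/top0.png

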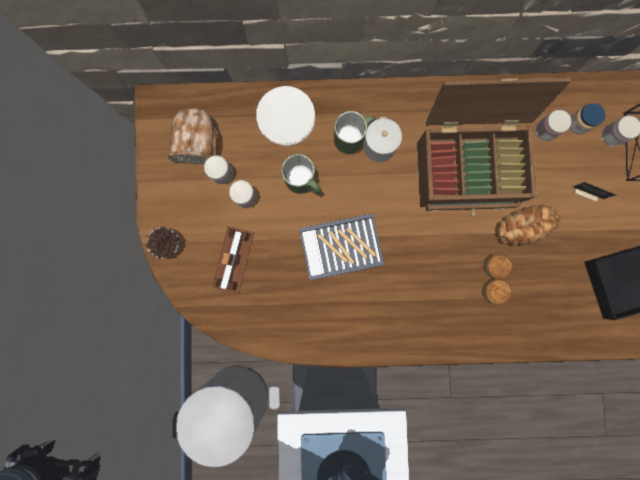

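View pics/scene0.png

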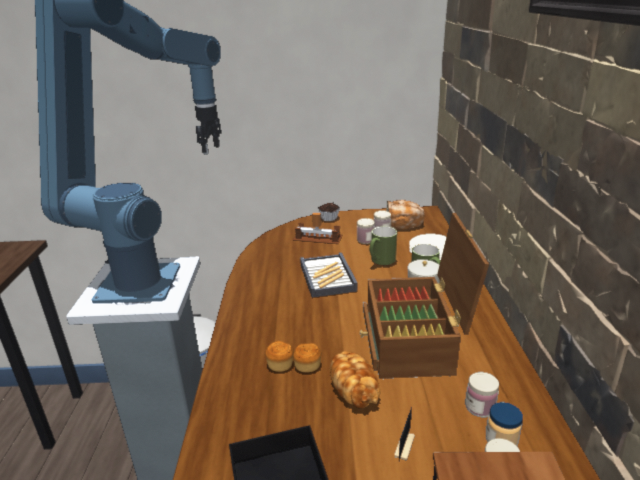

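The top view shows the tray at about (342,246), with its smooth strip towards the left at (312,254), and the rake in its stand at about (234,260). The scene view agrees: four sticks lie askew on the tray, and the bystanders are clear of both. Next I'll take rough poses from the top view.

```bash
python3 - <<'E'
from h import *
K,T=cw("top");d=np.load("top0.npy");p=cv2.imread("pics/top0.png");P=cloud(K,T,d)
hsv=cv2.cvtColor(p,cv2.COLOR_BGR2HSV)
# table height check
print("table z",np.median(P[270:300,400:470,2]))
# bar: white
m=((hsv[...,1]<50)&(hsv[...,2]>150)).astype(np.uint8)
def reg(m,u0,u1,v0,v1):
    o=np.zeros_like(m);o[v0:v1,u0:u1]=m[v0:v1,u0:u1];return o
b=reg(m,212,256,222,297);pts=np.argwhere(b)[:,::-1]
print("bar z",np.median(P[b>0][:,2]))
w=ray(K,T,pts,0.032)[:,:2].astype(np.float32);r=cv2.minAreaRect(w);print("bar",r)
# stand all: height>0.005
s=reg((P[...,2]>0.006).astype(np.uint8),205,262,215,305);q=P[s>0];print("stand z max",np.percentile(q[:,2],[50,90,99,100]));
hb=q[q[:,2]>0.07];print("handle",len(hb),hb.mean(0),hb.min(0),hb.max(0))
print("stand rect",cv2.minAreaRect(q[:,:2].astype(np.float32)))
# tray
g=reg((P[...,2]>0.012).astype(np.uint8),290,395,205,290);q=P[g>0]
print("tray rect",cv2.minAreaRect(q[:,:2].astype(np.float32)),np.percentile(q[:,2],[5,50,95,99]))
dk=reg(((hsv[...,2]<125)&(hsv[...,1]<90)).astype(np.uint8),290,395,205,290)
c=max(cv2.findContours(dk,0,2)[0],key=cv2.contourArea)[:,0]
print("tray col rect",cv2.minAreaRect(ray(K,T,c,0.027)[:,:2].astype(np.float32)))
st=reg(m,300,330,225,280);print("strip",cv2.minAreaRect(ray(K,T,np.argwhere(st)[:,::-1],0.016)[:,:2].astype(np.float32)))
E
```

```text
table z 0.0004205754521767746
bar z 0.03163870746227371
bar ((0.5323071479797363, 0.26590287685394287), (0.01590324193239212, 0.1448909044265747), 73.95835876464844)
stand z max [0.03123376 0.08913566 1.14573605 1.14573605]
handle 123 [0.52125345 0.22009743 0.28681271] [0.47077726 0.03564777 0.07011727] [0.54740337 0.27348726 1.14573605]
stand rect ((0.4936797320842743, 0.21006320416927338), (0.2941323518753052, 0.19304721057415009), 49.241294860839844)
tray rect ((0.5526115298271179, -0.011560499668121338), (0.14475661516189575, 0.1899745613336563), 10.0142183303833) [0.0134264  0.02238733 0.03210381 1.14573605]
tray col rect ((0.6090056896209717, -0.020404398441314697), (0.024840939790010452, 0.148683100938797), 7.8316144943237305)
strip ((0.5475373864173889, 0.04427969083189964), (0.1141328364610672, 0.07127732038497925), 9.686666488647461)
```

```bash
cat >> h.py <<'E'
def plan(x,y,z,yaw=None):
    "remaining shift in tool axes, and turn about tool z (deg) to bring tool y to yaw (mod 180)"
    s=env.get_state();M=R.from_rotvec(s["ee_rot"]).as_matrix()
    print("t",round(s["clock"],2),"pos",s["tool_pos"].round(4),"shift",(M.T@(np.array([x,y,z])-s["tool_pos"])).round(4),
     "z-axis",M[:,2].round(4),"F",s["wrist_force"].round(2),"q",s["qpos"].round(2))
    a=np.degrees(np.arctan2(M[1,1],M[0,1]));print("yaw tool y",a.round(2),"turn rz", None if yaw is None else round(-((yaw-a+90)%180-90),2))
E
python3 - <<'E'
from h import *
m=optics.camera_model("wrist");print(m)
plan(0.532,0.266,0.30,74)
E
```

```text
{'K': array([[422.78610566,   0.        , 325.61970919],
       [  0.        , 422.78610566, 237.11090649],
       [  0.        ,   0.        ,   1.        ]]), 'T_tool_cam': array([[ 7.88161352e-04, -9.64979010e-01, -2.62325921e-01,
         6.45604409e-02],
       [ 9.99999524e-01,  9.11524455e-04, -3.48577790e-04,
        -1.98384191e-04],
       [ 5.75486743e-04, -2.62325521e-01,  9.64979269e-01,
        -1.42912772e-01],
       [ 0.00000000e+00,  0.00000000e+00,  0.00000000e+00,
         1.00000000e+00]])}
t 0.1 pos [0.1595 0.5258 0.2305] shift [-0.4319 -0.1405 -0.0694] z-axis [-8.0e-04 -1.5e-03 -1.0e+00] F [ 0.06  0.16 -0.35] q [ 1.07  0.26  1.54 -0.    1.35 -0.2 ]
yaw tool y 73.11 turn rz -0.89
```

Emit:
{"name": "apply_moves", "arguments": {"motion": "0 -0.015 -0.005 -0.0025 0 0 0; 0 -0.03 -0.01 -0.005 0 0 0; 0 -0.03 -0.01 -0.005 0 0 0; 0 -0.03 -0.01 -0.005 0 0 0; 0 -0.03 -0.01 -0.005 0 0 0; 0 -0.03 -0.01 -0.005 0 0 0; 0 -0.03 -0.01 -0.005 0 0 0; 0 -0.03 -0.01 -0.005 0 0 0; 0 -0.03 -0.01 -0.005 0 0 0; 0 -0.03 -0.01 -0.005 0 0 0; 0 -0.03 -0.01 -0.005 0 0 0; 0 -0.03 -0.01 -0.005 0 0 0; 0 -0.03 -0.01 -0.005 0 0 0; 0 -0.03 -0.01 -0.005 0 0 0; 0 -0.027 -0.005 -0.002 0 0 -0.9; 0 0 0 0 0 0 0; 0 0 0 0 0 0 0"}}

```text
clock: 1.8
tool_pos: [0.5327, 0.2656, 0.3003]
ee_rot: [-0.44, -3.109, 0.001]
wrist_force: [-0.7, -0.4, -0.9]
grip_width: 0.0855
```

```bash
python3 - <<'E'
from h import *
plan(0.532,0.266,0.30,74)
s=env.get_state();np.save("s1.npy",s,allow_pickle=True)
p,d=optics.grab_frame("wrist");cv2.imwrite("pics/w1.png",p);np.save("w1.npy",d)
E
```

```text
t 1.8 pos [0.5327 0.2656 0.3003] shift [0.0008 0.0002 0.0003] z-axis [-1.4e-03 -3.0e-04 -1.0e+00] F [-0.68 -0.44 -0.9 ] q [ 0.28  0.31  1.3   0.    1.53 -1.01]
yaw tool y 73.9 turn rz -0.1
```

View pics/w1.png

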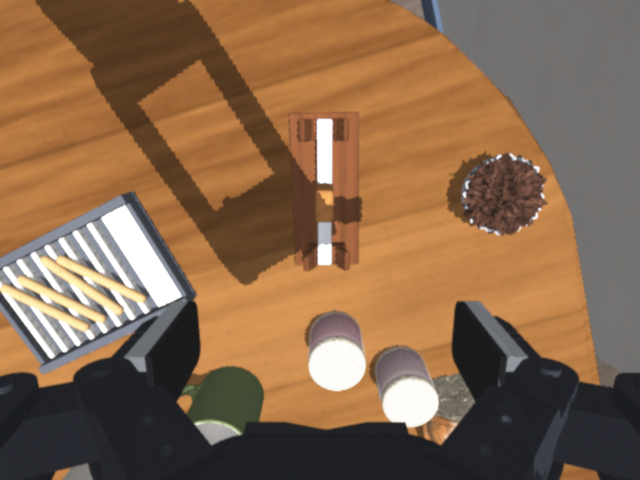

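The wrist view shows the rake bar as a white line from (325,118) to (325,265), with the handle top at (325,198). The tray with its strip is at left, (140,255). I'll refine the rake, stand and tray poses from this picture.

```bash
python3 - <<'E'
from h import *
s=np.load("s1.npy",allow_pickle=True).item();K,T=cw("wrist",s);p=cv2.imread("pics/w1.png");d=np.load("w1.npy");P=cloud(K,T,d)
h=cv2.cvtColor(p,cv2.COLOR_BGR2HSV)
m=((h[...,1]<60)&(h[...,2]>90)).astype(np.uint8)
def reg(m,u0,u1,v0,v1):
    o=np.zeros_like(m);o[v0:v1,u0:u1]=m[v0:v1,u0:u1];return o
def rect(pts,z):
    w=ray(K,T,pts,z)[:,:2];r=cv2.minAreaRect((w*1000).astype(np.float32));return r
b=reg(m,300,350,105,280);print("bar",rect(np.argwhere(b)[:,::-1],.032),"z",np.median(P[b>0][:,2]))
hm=reg(((h[...,0]>8)&(h[...,0]<25)&(P[...,2]>.085)).astype(np.uint8),305,350,170,225)
pts=np.argwhere(hm)[:,::-1];print("handle",len(pts),rect(pts,.092),np.median(P[hm>0][:,2]),"px",pts.mean(0))
# stand foot via height
f=reg(((P[...,2]>.006)&(P[...,2]<.05)).astype(np.uint8),270,380,100,285);print("stand",cv2.minAreaRect((P[f>0][:,:2]*1000).astype(np.float32)),)
# tray
t=reg(((P[...,2]>.026)&(P[...,2]<.034)&(h[...,1]<80)).astype(np.uint8),0,200,180,380)
print("rails z",np.median(P[t>0][:,2]))
w=reg(((h[...,1]<50)&(h[...,2]>180)).astype(np.uint8),90,195,195,320);n,l,S,c=cv2.connectedComponentsWithStats(w);i=1+S[1:,4].argmax()
print("strip",rect(np.argwhere(l==i)[:,::-1],.016),S[i],np.median(P[l==i][:,2]))
E
```

```text
bar ((535.3619995117188, 262.67987060546875), (15.459452629089355, 144.10360717773438), 74.1671142578125) z 0.03224261770388903
handle 610 ((531.1209716796875, 266.5184326171875), (26.531173706054688, 38.441986083984375), 78.308349609375) 0.09209272626905562 px [324.03442623 205.3852459 ]
stand ((535.0531616210938, 262.8104553222656), (68.01702117919922, 152.6368865966797), 75.06298065185547)
rails z 0.030052092425907617
strip ((549.3611450195312, 57.302711486816406), (113.48603820800781, 31.811765670776367), 10.076762199401855) [ 101  205   81  102 3045] 0.016586452453370593
```

Emit:
{"name": "apply_moves", "arguments": {"motion": "0 -0.0017 -0.0012 0.015 0 0 0; 0 0 0 0.03 0 0 0; 0 0 0 0.03 0 0 0; 0 0 0 0.03 0 0 0; 0 0 0 0.025 0 0 0; 0 0 0 0.01 0 0 0; 0 0 0 0 0 0 0"}}

```text
clock: 2.55
tool_pos: [0.5321, 0.2654, 0.1596]
ee_rot: [-0.435, -3.108, 0.002]
wrist_force: [0.5, -0.7, 0.9]
grip_width: 0.0851
```

```bash
python3 - <<'E'
from h import *
s=env.get_state();K,T=cw("wrist",s);p,d=optics.grab_frame("wrist");cv2.imwrite("pics/w2.png",p);P=cloud(K,T,d)
h=cv2.cvtColor(p,cv2.COLOR_BGR2HSV)
hm=((h[...,0]>5)&(h[...,0]<30)&(h[...,1]>60)&(abs(P[...,2]-.092)<.004)).astype(np.uint8)
n,l,S,c=cv2.connectedComponentsWithStats(hm);i=1+S[1:,4].argmax();pts=np.argwhere(l==i)[:,::-1]
w=ray(K,T,pts,.092)[:,:2]*1000;print("handle",S[i],cv2.minAreaRect(w.astype(np.float32)),np.median(P[l==i][:,2]))
m=((h[...,1]<60)&(h[...,2]>90)&(abs(P[...,2]-.032)<.004)).astype(np.uint8);n,l,S,c=cv2.connectedComponentsWithStats(m)
M=np.isin(l,1+np.argsort(-S[1:,4])[:2]);print(np.sort(S[1:,4])[-4:]);pts=np.argwhere(M)[:,::-1]
print("bar",cv2.minAreaRect((ray(K,T,pts,.032)[:,:2]*1000).astype(np.float32)))
plan(.534,.264,.049,74)
E
```

```text
handle [ 309  231   30   52 1473] ((534.7459716796875, 262.9848937988281), (15.365960121154785, 27.932254791259766), 74.54901123046875) 0.09210255871568654
[ 435  504  946 2135]
bar ((535.6456909179688, 262.7347717285156), (13.936002731323242, 143.0570526123047), 74.00623321533203)
t 2.6 pos [0.5333 0.2656 0.1611] shift [-0.0012 -0.0013  0.1121] z-axis [-4.e-04 -1.e-04 -1.e+00] F [ 0.3  -0.4   0.42] q [ 0.28  0.39  1.52  0.    1.23 -1.02]
yaw tool y 74.06 turn rz 0.06
```

View pics/w2.png

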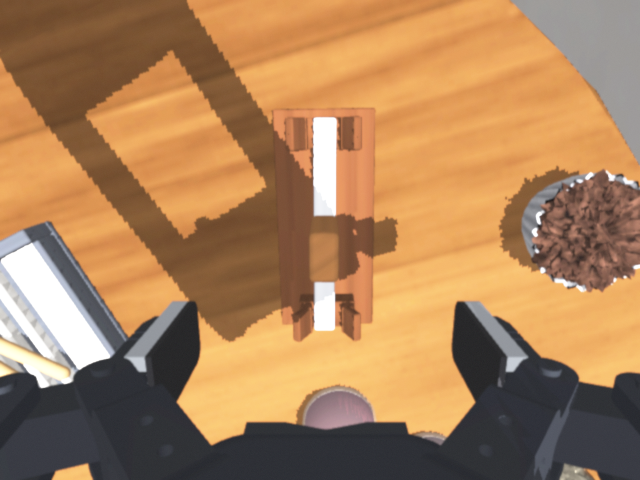

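The handle top is at (325,248) px, midway between the cradles, giving (0.535, 0.263). The bar and the stand give the same position. I'll descend and grip.

Emit:
{"name": "apply_moves", "arguments": {"motion": "0 -0.0026 -0.0022 0.01 0 0 0; 0 0 0 0.02 0 0 0; 0 0 0 0.025 0 0 0; 0 0 0 0.025 0 0 0; 0 0 0 0.02 0 0 0; 0 0 0 0.01 0 0 0; 0 0 0 0.002 0 0 0; 0 0 0 0 0 0 0; 0 0 0 0 0 0 0"}}

```text
clock: 3.5
tool_pos: [0.5367, 0.2626, 0.0502]
ee_rot: [0.437, 3.109, 0.002]
wrist_force: [0.3, -0.4, 0.3]
grip_width: 0.0856
```

```bash
python3 - <<'E'
from h import *
plan(.5352,.2628,.049,74.05)
E
```

```text
t 3.5 pos [0.5367 0.2626 0.0502] shift [ 0.0015 -0.0002  0.0011] z-axis [ 2.4e-03  6.0e-04 -1.0e+00] F [ 0.35 -0.36  0.3 ] q [ 0.27  0.51  1.64 -0.    0.99 -1.02]
yaw tool y 74.01 turn rz -0.04
```

Emit:
{"name": "apply_moves", "arguments": {"motion": "0 0.001 0 0.001 0 0 0; 255 0 0 0 0 0 0; 255 0 0 0 0 0 0; 255 0 0 0 0 0 0; 255 0 0 0 0 0 0; 255 0 0 0 0 0 0; 255 0 0 0 0 0 0; 255 0 0 0 0 0 0; 255 0 0 0 0 0 0; 255 0 0 0 0 0 0"}}

```text
clock: 4.5
tool_pos: [0.5347, 0.2626, 0.0479]
ee_rot: [0.437, 3.111, -0.0]
wrist_force: [-0.1, -0.5, 2.2]
grip_width: 0.0152
```

```bash
python3 - <<'E'
from h import *
plan(.5352,.2628,.049,74.05); s=env.get_state();print(s["grip_width"],s["wrist_torque"].round(2))
E
```

```text
t 4.5 pos [0.5347 0.2626 0.0479] shift [-0.0004  0.0003 -0.0011] z-axis [ 0.e+00 -1.e-04 -1.e+00] F [-0.08 -0.45  2.18] q [ 0.27  0.51  1.64 -0.    0.99 -1.02]
yaw tool y 74.01 turn rz -0.04
0.015213885247713528 [-0.14  0.05 -0.  ]
```

Emit:
{"name": "apply_moves", "arguments": {"motion": "255 0 0 -0.005 0 0 0; 255 0 0 -0.015 0 0 0; 255 0 0 -0.025 0 0 0; 255 0 0 -0.03 0 0 0; 255 0 0 -0.03 0 0 -3; 255 0 0 -0.026 0 0 -6; 255 0.003 -0.018 -0.02 0 0 -6; 255 0.0045 -0.03 0 0 0 -6; 255 0.0045 -0.03 0 0 0 -5; 255 0.0045 -0.03 0 0 0 0; 255 0.0045 -0.03 0 0 0 0; 255 0.0045 -0.03 0 0 0 0; 255 0.003 -0.018 0 0 0 0; 255 0 -0.008 0 0 0 0; 255 0 0 0 0 0 0; 255 0 0 0 0 0 0; 255 0 0 0 0 0 0"}}

```text
clock: 6.2
tool_pos: [0.5265, 0.0689, 0.1988]
ee_rot: [0.276, -3.129, -0.001]
wrist_force: [0.1, 0.3, -1.1]
grip_width: 0.0156
```

```bash
python3 - <<'E'
from h import *
plan(.5395,.0625,.20,100)
s=env.get_state();np.save("s3.npy",s,allow_pickle=True);print(s["grip_width"])
p,d=optics.grab_frame("wrist");cv2.imwrite("pics/w3.png",p);np.save("w3.npy",d)
print([env.get_state()["wrist_force"].round(1) for _ in range(2)])
E
```

```text
t 6.2 pos [0.5265 0.0689 0.1988] shift [-0.0117 -0.0086 -0.0012] z-axis [-1.e-04  4.e-04 -1.e+00] F [ 0.07  0.27 -1.08] q [-0.08  0.25  1.63  0.    1.26 -1.83]
yaw tool y 100.07 turn rz 0.07
0.015576968420204841
[array([-0.3,  0.7, -1.7]), array([-0.3,  0.7, -1.7])]
```

View pics/w3.png

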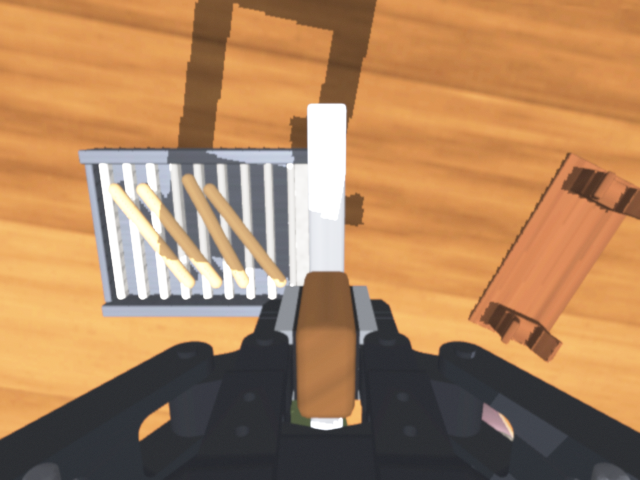

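The rake is held. Its bar runs straight up the picture at u≈327, and the tray rails are at rows ≈157 and ≈310, with the tray's far end wall at u≈80–105. I'll measure the rails and the held bar now.

```bash
python3 - <<'E'
from h import *
s=np.load("s3.npy",allow_pickle=True).item();K,T=cw("wrist",s);p=cv2.imread("pics/w3.png");d=np.load("w3.npy");P=cloud(K,T,d)
h=cv2.cvtColor(p,cv2.COLOR_BGR2HSV)
def reg(m,u0,u1,v0,v1):
    o=np.zeros_like(m);o[v0:v1,u0:u1]=m[v0:v1,u0:u1];return o
m=(P[...,2]>.0265)&(P[...,2]<.034)&~((h[...,0]<30)&(h[...,1]>70))
for nm,(a,b,c,e) in dict(near=(70,305,140,175),far=(90,260,295,325)).items():
    r=reg(m,a,b,c,e);pts=np.argwhere(r)[:,::-1];w=(ray(K,T,pts,.030)[:,:2]*1000).astype(np.float32)
    print(nm,len(w),cv2.minAreaRect(w),cv2.fitLine(w,cv2.DIST_HUBER,0,.01,.01).ravel(),"z",np.median(P[r>0][:,2]))
    a10=np.radians(10);X=w@[np.cos(a10),np.sin(a10)];Y=w@[-np.sin(a10),np.cos(a10)];print(" X",np.percentile(X,[1,50,99]),"Ymin",np.percentile(Y,.2))
bm=reg((P[...,2]>.15)&(P[...,2]<.24)&(h[...,1]<60),300,350,95,270);B=P[bm]
M=R.from_rotvec(s["ee_rot"]).as_matrix();q=(B-s["tool_pos"])@M
for lo in (.02,.03,.04,.05,.06):
    k=(q[:,0]>lo)&(q[:,0]<lo+.01);print("bar tool x",lo,"y",np.percentile(q[k,1],[2,98]).round(4),"z",np.median(q[k,2]).round(4))
print("bar end",np.percentile(q[:,0],99.5))
E
```

```text
near 3147 ((503.57818603515625, -35.412498474121094), (9.30445671081543, 163.9741668701172), 10.119036674499512) [ 1.7655623e-01 -9.8429054e-01  5.0325833e+02 -3.5458725e+01] z 0.030309487295135773
 X [485.00378117 489.56689943 494.55061839] Ymin -203.96409757015755
far 1986 ((625.7720947265625, -32.62797164916992), (11.3184232711792, 126.27861785888672), 10.128386497497559) [ 1.7641155e-01 -9.8431647e-01  6.2615247e+02 -3.2337090e+01] z 0.030365596103794967
 X [605.71502522 611.05064009 616.36160266] Ymin -203.48757294761728
bar tool x 0.02 y [-0.0074  0.0058] z 0.0155
bar tool x 0.03 y [-0.0077  0.006 ] z 0.0156
bar tool x 0.04 y [-0.0076  0.0059] z 0.0155
bar tool x 0.05 y [-0.0075  0.0058] z 0.0156
bar tool x 0.06 y [-0.0077  0.006 ] z 0.0156
bar end 0.07104503088229978
```

Emit:
{"name": "apply_moves", "arguments": {"motion": "255 -0.006 -0.003 0 0 0 -0.1; 255 -0.0126 -0.0054 0.01 0 0 0; 255 0 0 0.025 0 0 0; 255 0 0 0.03 0 0 0; 255 0 0 0.03 0 0 0; 255 0 0 0.02 0 0 0; 255 0 0 0.01 0 0 0; 255 0 0 0.004 0 0 0; 255 0 0 0 0 0 0; 255 0 0 0 0 0 0; 255 0 0 0 0 0 0"}}

```text
clock: 7.35
tool_pos: [0.5473, 0.0628, 0.071]
ee_rot: [-0.277, 3.127, -0.001]
wrist_force: [0.0, -0.5, -0.8]
grip_width: 0.0154
```

```bash
python3 - <<'E'
from h import *
plan(.5463,.0639,.068,100.15)
s=env.get_state();K,T=cw("wrist",s)
p,d=optics.grab_frame("wrist");cv2.imwrite("pics/w4.png",p);np.save("w4.npy",d)
P=cloud(K,T,d);h=cv2.cvtColor(p,cv2.COLOR_BGR2HSV);M=R.from_rotvec(s["ee_rot"]).as_matrix();q=(P-s["tool_pos"])@M
k=(np.abs(q[...,1])<.012)&(q[...,0]>.025)&(q[...,0]<.07)&(q[...,2]>.005)&(q[...,2]<.02)
print("bar top z",np.median(P[k][:,2]),k.sum())
k=(np.abs(q[...,0]-.061)<.012)&(q[...,1]<-.03)&(q[...,1]>-.13)&(abs(P[...,2]-.03)<.004);print("rail",k.sum(),np.median(P[k][:,2]),np.percentile(q[k][:,0],[1,99]))
E
```

```text
t 7.35 pos [0.5473 0.0628 0.071 ] shift [0.0008 0.0013 0.003 ] z-axis [ 2.3e-03 -2.0e-04 -1.0e+00] F [ 0.02 -0.53 -0.84] q [-0.09  0.42  1.74 -0.    0.98 -1.84]
yaw tool y 100.11 turn rz -0.04
bar top z 0.055315281245404246 4531
rail 5664 0.030358312973496587 [0.05540148 0.06491223]
```

View pics/w4.png

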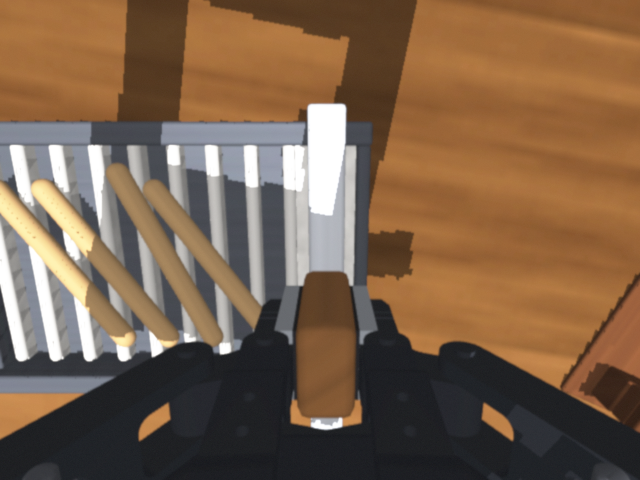

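The bar is now over the strip at u 308–345, and its near end overlaps the near rail at rows 105–145. The depth image puts the bar's underside about 13 mm above the rails. I'll lower it in stages while checking force.

Emit:
{"name": "apply_moves", "arguments": {"motion": "255 0 0 0.005 0 0 0; 255 0 0 0.004 0 0 0; 255 0 0 0.001 0 0 0; 255 0 0 0 0 0 0; 255 0 0 0 0 0 0; 255 0 0 0 0 0 0"}}

```text
clock: 8.0
tool_pos: [0.5464, 0.0628, 0.0599]
ee_rot: [-0.277, 3.129, -0.0]
wrist_force: [0.1, -0.6, -0.9]
grip_width: 0.0153
```

Emit:
{"name": "apply_moves", "arguments": {"motion": "255 0 0 0.0005 0 0 0; 255 0 0 0.0005 0 0 0; 255 0 0 0 0 0 0; 255 0 0 0 0 0 0"}}

```text
clock: 8.4
tool_pos: [0.5463, 0.0628, 0.0588]
ee_rot: [0.277, -3.129, -0.0]
wrist_force: [-0.4, -0.4, -1.4]
grip_width: 0.0154
```

Emit:
{"name": "apply_moves", "arguments": {"motion": "255 0 0 0.0003 0 0 0; 255 0 0 0.0003 0 0 0; 255 0 0 0 0 0 0; 255 0 0 0 0 0 0"}}

```text
clock: 8.8
tool_pos: [0.5463, 0.0628, 0.0582]
ee_rot: [0.277, -3.129, -0.0]
wrist_force: [0.3, 0.4, -1.3]
grip_width: 0.0156
```

Emit:
{"name": "apply_moves", "arguments": {"motion": "255 0 0 0.0003 0 0 0; 255 0 0 0 0 0 0; 255 0 0 0 0 0 0"}}

```text
clock: 9.1
tool_pos: [0.5463, 0.0628, 0.0579]
ee_rot: [0.277, -3.129, -0.0]
wrist_force: [-0.8, 0.0, -1.1]
grip_width: 0.0152
```

Emit:
{"name": "apply_moves", "arguments": {"motion": "255 0 0 0.0002 0 0 0; 255 0 0 0 0 0 0; 255 0 0 0 0 0 0"}}

```text
clock: 9.4
tool_pos: [0.5464, 0.0628, 0.0579]
ee_rot: [-0.277, 3.129, -0.0]
wrist_force: [-0.7, -0.1, 1.5]
grip_width: 0.0151
```

Emit:
{"name": "apply_moves", "arguments": {"motion": "255 0 0 0.00012 0 0 0; 255 0 0 0 0 0 0; 255 0 0 0 0 0 0"}}

```text
clock: 9.7
tool_pos: [0.5464, 0.0628, 0.0579]
ee_rot: [-0.277, 3.129, -0.0]
wrist_force: [-1.6, 0.8, 4.0]
grip_width: 0.016
```

```bash
python3 - <<'E'
from h import *
plan(.5463,.0639,.058,100.15);s=env.get_state();M=R.from_rotvec(s["ee_rot"]).as_matrix();print("torque tool",(M.T@s["wrist_torque"]).round(2))
E
```

```text
t 9.7 pos [0.5464 0.0628 0.0579] shift [-0.0001  0.0011 -0.0001] z-axis [ 2.e-04 -0.e+00 -1.e+00] F [-1.55  0.76  3.98] q [-0.09  0.43  1.75  0.    0.96 -1.84]
yaw tool y 100.11 turn rz -0.04
torque tool [-0.05  0.28 -0.03]
```

Emit:
{"name": "apply_moves", "arguments": {"motion": "255 0 0 0 0 0.1 0; 255 0 0 0 0 0 0; 255 0 0 0 0 0 0"}}

```text
clock: 10.0
tool_pos: [0.5463, 0.0628, 0.0578]
ee_rot: [0.277, -3.128, 0.0]
wrist_force: [-4.1, -0.6, 5.1]
grip_width: 0.0156
```

```bash
python3 - <<'E'
from h import *
plan(.5463,.0639,.058,100.15);s=env.get_state();M=R.from_rotvec(s["ee_rot"]).as_matrix();print("F,torque tool",(M.T@s["wrist_force"]).round(2),(M.T@s["wrist_torque"]).round(2))
E
```

```text
t 10.0 pos [0.5463 0.0628 0.0578] shift [-0.0002  0.0011 -0.0002] z-axis [-1.7e-03 -4.0e-04 -1.0e+00] F [-4.09 -0.63  5.1 ] q [-0.09  0.44  1.75 -0.    0.96 -1.83]
yaw tool y 100.11 turn rz -0.04
F,torque tool [ 4.15  0.1  -5.09] [-0.12  0.28  0.04]
```

Emit:
{"name": "apply_moves", "arguments": {"motion": "255 0 0 0 0 0.04 0; 255 0 -0.001 0 0 0 0; 255 0 -0.002 0 0 0 0; 255 0 -0.002 0 0 0 0; 255 0 -0.002 0 0 0 0; 255 0 -0.002 0 0 0 0"}}

```text
clock: 10.6
tool_pos: [0.5484, 0.0541, 0.0578]
ee_rot: [0.276, -3.128, -0.0]
wrist_force: [-0.3, 3.9, 5.1]
grip_width: 0.0154
```

```bash
cat > f.py <<'E'
from h import *
s=env.get_state();M=R.from_rotvec(s["ee_rot"]).as_matrix();a=np.radians(10.15)
d=(s["tool_pos"][:2]-[.5608,-.0115])*1000
print("tray x,y",round(d@[np.cos(a),np.sin(a)],1)+1,round(d@[-np.sin(a),np.cos(a)],1)-.8,"z",s["tool_pos"][2].round(4),"zax",M[:,2].round(4),"F,T tool",(M.T@s["wrist_force"]).round(2),(M.T@s["wrist_torque"]).round(2),"grip",s["grip_width"].round(4))
E
python3 f.py
```

```text
Traceback (most recent call last):
  File "f.py", line 4, in <module>
    print("tray x,y",round(d@[np.cos(a),np.sin(a)],1)+1,round(d@[-np.sin(a),np.cos(a)],1)-.8,"z",s["tool_pos"][2].round(4),"zax",M[:,2].round(4),"F,T tool",(M.T@s["wrist_force"]).round(2),(M.T@s["wrist_torque"]).round(2),"grip",s["grip_width"].round(4))
                                                                                                                                                                                                                                    ^^^^^^^^^^^^^^^^^^^^^
AttributeError: 'float' object has no attribute 'round'
```

```bash
sed -i 's/,"grip",s\["grip_width"\].round(4)//' f.py; python3 f.py
```

```text
tray x,y 0.4 66.0 z 0.0578 zax [-1.4e-03  1.0e-04 -1.0e+00] F,T tool [-0.37  3.95 -5.07] [-0.74 -0.16 -0.01]
```

Emit:
{"name": "apply_moves", "arguments": {"motion": "255 0 -0.002 -0.00005 0 0 0; 255 0 -0.002 0 0 0 0; 255 0 -0.002 0 0 0 0; 255 0 -0.002 0 0 0 0; 255 0 -0.002 0 0 0 0"}}

```text
clock: 11.1
tool_pos: [0.5501, 0.0441, 0.0579]
ee_rot: [0.276, -3.128, -0.0]
wrist_force: [-1.5, 3.6, 4.8]
grip_width: 0.0149
```

```bash
python3 f.py
```

```text
tray x,y 0.19999999999999996 55.900000000000006 z 0.0579 zax [-1.6e-03 -1.0e-04 -1.0e+00] F,T tool [ 0.86  3.77 -4.84] [-0.71 -0.23 -0.05]
```

Emit:
{"name": "apply_moves", "arguments": {"motion": "255 0 -0.002 0 0 -0.07 0; 255 0 -0.002 0 0 -0.07 0; 255 0 -0.002 0 0 0 0"}}

```text
clock: 11.4
tool_pos: [0.5509, 0.0384, 0.0578]
ee_rot: [-0.276, 3.129, 0.001]
wrist_force: [-0.2, 4.5, 5.2]
grip_width: 0.015
```

```bash
python3 f.py
```

```text
tray x,y 0.09999999999999998 50.1 z 0.0578 zax [ 4.e-04  6.e-04 -1.e+00] F,T tool [-0.56  4.46 -5.19] [-0.92  0.05  0.02]
```

Emit:
{"name": "apply_moves", "arguments": {"motion": "255 0 -0.0025 -0.00006 0 0 0; 255 0 -0.0025 0 0 0 0; 255 0 -0.0025 0 0 0 0; 255 0 -0.0025 0 0 0 0; 255 0 -0.0025 0 0 0 0"}}

```text
clock: 11.9
tool_pos: [0.553, 0.0261, 0.0578]
ee_rot: [-0.277, 3.129, 0.001]
wrist_force: [-0.9, 4.6, 6.3]
grip_width: 0.0155
```

```bash
python3 f.py
```

```text
tray x,y 0.0 37.6 z 0.0578 zax [ 2.e-04  6.e-04 -1.e+00] F,T tool [ 0.12  4.7  -6.27] [-0.82  0.01 -0.02]
```

Emit:
{"name": "apply_moves", "arguments": {"motion": "255 0 -0.002 -0.00015 0 0 0; 255 0 -0.0025 0 0 0 0; 255 0 -0.0025 0 0 0 0; 255 0 -0.0025 0 0 0 0"}}

```text
clock: 12.3
tool_pos: [0.5546, 0.0164, 0.0578]
ee_rot: [0.277, -3.129, -0.0]
wrist_force: [-0.7, 5.0, 4.5]
grip_width: 0.0155
```

```bash
python3 f.py
```

```text
tray x,y -0.19999999999999996 27.8 z 0.0578 zax [-1.e-04  1.e-04 -1.e+00] F,T tool [-0.2   5.05 -4.48] [-0.74 -0.01  0.03]
```

Emit:
{"name": "apply_moves", "arguments": {"motion": "255 0 -0.0025 -0.00005 0 0 0; 255 0 -0.0025 0 0 0 0; 255 0 -0.0025 0 0 0 0; 255 0 -0.0025 0 0 0 0; 255 0 -0.0025 0 0 0 0"}}

```text
clock: 12.8
tool_pos: [0.5566, 0.005, 0.0579]
ee_rot: [0.276, -3.129, -0.003]
wrist_force: [-0.3, 12.4, 7.3]
grip_width: 0.0155
```

```bash
python3 f.py
```

```text
tray x,y -0.19999999999999996 16.2 z 0.0579 zax [-4.0e-04  1.9e-03 -1.0e+00] F,T tool [-1.85 12.24 -7.23] [-2.44 -0.25 -0.21]
```

The drag has risen to 12 N, so a stick is probably jammed. I'll back off and look.

Emit:
{"name": "apply_moves", "arguments": {"motion": "255 0 0.002 -0.0001 0 0 0; 255 0 0.003 0 0 0 0; 255 0 0.003 0 0 0 0"}}

```text
clock: 13.1
tool_pos: [0.5556, 0.0112, 0.0579]
ee_rot: [-0.277, 3.129, -0.002]
wrist_force: [0.2, -0.8, 1.3]
grip_width: 0.0154
```

```bash
python3 f.py; python3 - <<'E'
from h import *
p,d=optics.grab_frame("wrist");cv2.imwrite("pics/w5.png",p[100:420,:520]);np.save("w5.npy",d)
E
```

```text
tray x,y -0.10000000000000009 22.5 z 0.0579 zax [ 3.0e-04 -1.5e-03 -1.0e+00] F,T tool [-0.04 -0.77 -1.34] [ 0.36 -0.05 -0.02]
```

View pics/w5.png

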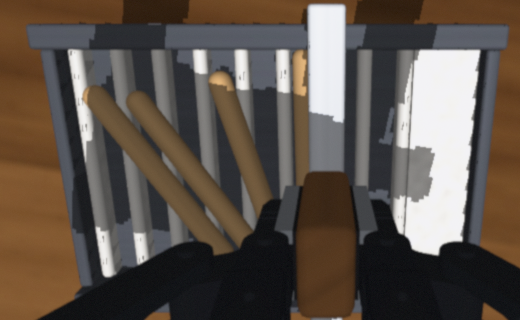

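The crop shows stick 1 upright at u≈301, lined up with the groove between the ribs at 284 and ~324. Stick 2 runs from (222,80) to (270,200), half turned. Sticks 3 and 4 are still askew. I'll check stick heights from depth.

```bash
cat > hts.py <<'E'
from h import *
import sys
def heights(d,s,p):
    K,T=cw("wrist",s);P=cloud(K,T,d);a=np.radians(10.15);q=(P[...,:2]-[.5608,-.0115])@np.array([[np.cos(a),-np.sin(a)],[np.sin(a),np.cos(a)]])*1000
    h=cv2.cvtColor(p,cv2.COLOR_BGR2HSV);z=P[...,2]*1000
    m=(h[...,0]>5)&(h[...,0]<30)&(h[...,1]>60)&(np.abs(q[...,0])<56)&(np.abs(q[...,1])<88)&(z>6)&(z<29)
    n,l,S,c=cv2.connectedComponentsWithStats(m.astype(np.uint8))
    for i in range(1,n):
        if S[i,4]<60: continue
        k=l==i;Q=q[k];r=cv2.minAreaRect(Q.astype(np.float32))
        ex=[(x0,Q[(abs(Q[:,0]-x0)<4),1],z[k][(abs(Q[:,0]-x0)<4)]) for x0 in (-45,-30,-15,0,15,30,45)]
        print(S[i,:4],[tuple(map(float,r[0])),r[1],r[2]]);print("   x:y,ztop",[(x0,round(float(np.median(y))),round(float(np.percentile(zz,90)),1)) for x0,y,zz in ex if len(y)>8])
E
python3 - <<'E'
from hts import *
s=env.get_state();p,d=optics.grab_frame("wrist");heights(d,s,p)
E
```

```text
[290 150  19 136] [(-22.300125122070312, 11.06065559387207), (64.40943145751953, 8.077614784240723), 0.6325199007987976]
   x:y,ztop [(-45, 11, 16.9), (-30, 12, 17.0), (-15, 11, 16.8), (0, 11, 16.8)]
[207 171  65 150] [(-12.836652755737305, -14.208616256713867), (69.0436782836914, 11.301301956176758), 17.74163246154785]
   x:y,ztop [(-45, -22, 26.4), (-30, -18, 26.7), (-15, -14, 26.7), (0, -9, 26.7), (15, -8, 26.8)]
[ 81 185 151 170] [(-0.3671302795410156, -52.45021438598633), (98.55413818359375, 10.374755859375), 33.92278289794922]
   x:y,ztop [(-30, -70, 26.7), (-15, -61, 26.7), (0, -51, 26.7), (15, -41, 26.7), (30, -30, 26.6)]
[124 191 129 158] [(-2.6918487548828125, -38.04752731323242), (85.68348693847656, 10.413057327270508), 33.66826629638672]
   x:y,ztop [(-30, -54, 26.7), (-15, -44, 26.6), (0, -35, 26.6), (15, -24, 26.8), (30, -17, 26.8)]
```

Stick 1 is settled in the groove at y=13, with its top at 16.8 mm. The others are still on the ribs. I'll resume gently.

Emit:
{"name": "apply_moves", "arguments": {"motion": "255 0 -0.002 0.00005 0 0 0; 255 0 -0.002 0 0 0 0; 255 0 -0.002 0 0 0 0; 255 0 -0.002 0 0 0 0"}}

```text
clock: 13.6
tool_pos: [0.5566, 0.0042, 0.0579]
ee_rot: [0.277, -3.129, -0.0]
wrist_force: [-1.3, 2.3, 1.8]
grip_width: 0.0154
```

```bash
python3 f.py
```

```text
tray x,y -0.30000000000000004 15.399999999999999 z 0.0579 zax [-4.e-04  2.e-04 -1.e+00] F,T tool [ 0.86  2.45 -1.83] [-0.35 -0.05 -0.  ]
```

Emit:
{"name": "apply_moves", "arguments": {"motion": "255 0 -0.002 0 0 0 0; 255 0 -0.002 0 0 0 0"}}

```text
clock: 13.8
tool_pos: [0.5575, 0.0001, 0.0579]
ee_rot: [0.277, -3.129, -0.0]
wrist_force: [-1.2, 2.4, 1.5]
grip_width: 0.0154
```

```bash
python3 f.py
```

```text
tray x,y -0.19999999999999996 11.2 z 0.0579 zax [-2.e-04 -0.e+00 -1.e+00] F,T tool [ 0.73  2.53 -1.45] [-0.33 -0.04 -0.05]
```

Emit:
{"name": "apply_moves", "arguments": {"motion": "255 0 -0.002 0.0001 0 0 0; 255 0 -0.002 0 0 0 0; 255 0 -0.002 0 0 0 0; 255 0 -0.002 0 0 0 0"}}

```text
clock: 14.2
tool_pos: [0.5589, -0.0077, 0.0579]
ee_rot: [0.277, -3.129, -0.0]
wrist_force: [0.3, 2.2, 1.9]
grip_width: 0.0154
```

```bash
python3 f.py
```

```text
tray x,y -0.19999999999999996 3.3 z 0.0579 zax [-0.  0. -1.] F,T tool [-0.72  2.12 -1.86] [-0.44 -0.02 -0.06]
```

Emit:
{"name": "apply_moves", "arguments": {"motion": "255 0 -0.002 0.0001 0 0 0; 255 0 -0.002 0 0 0 0; 255 0 -0.002 0 0 0 0; 255 0 -0.002 0 0 0 0"}}

```text
clock: 14.6
tool_pos: [0.5604, -0.0155, 0.0578]
ee_rot: [-0.277, 3.129, 0.0]
wrist_force: [-0.5, 2.8, 3.8]
grip_width: 0.015
```

```bash
python3 f.py
```

```text
tray x,y -0.10000000000000009 -4.7 z 0.0578 zax [ 1.e-04  1.e-04 -1.e+00] F,T tool [ 0.    2.88 -3.76] [-0.57 -0.01  0.02]
```

Emit:
{"name": "apply_moves", "arguments": {"motion": "255 0 -0.002 0 0 0 0; 255 0 -0.002 0 0 0 0; 255 0 -0.002 0 0 0 0; 255 0 -0.002 0 0 0 0"}}

```text
clock: 15.0
tool_pos: [0.5618, -0.0234, 0.0579]
ee_rot: [-0.277, 3.129, 0.0]
wrist_force: [-0.2, 4.5, 5.1]
grip_width: 0.0149
```

```bash
python3 f.py
```

```text
tray x,y -0.10000000000000009 -12.600000000000001 z 0.0579 zax [ 1.e-04  2.e-04 -1.e+00] F,T tool [-0.56  4.51 -5.14] [-0.73  0.   -0.02]
```

Emit:
{"name": "apply_moves", "arguments": {"motion": "255 0 -0.002 0 0 0 0; 255 0 -0.002 0 0 0 0; 255 0 -0.002 0 0 0 0; 255 0 -0.002 0 0 0 0"}}

```text
clock: 15.4
tool_pos: [0.5632, -0.0312, 0.0579]
ee_rot: [-0.277, 3.129, 0.0]
wrist_force: [-0.0, 4.4, 5.0]
grip_width: 0.0149
```

```bash
python3 f.py
```

```text
tray x,y -0.10000000000000009 -20.7 z 0.0579 zax [ 2.e-04  2.e-04 -1.e+00] F,T tool [-0.77  4.32 -4.97] [-0.86 -0.02  0.01]
```

Emit:
{"name": "apply_moves", "arguments": {"motion": "255 0 -0.002 -0.00007 0 0 0; 255 0 -0.002 0 0 0 0; 255 0 -0.002 0 0 0 0; 255 0 -0.002 0 0 0 0"}}

```text
clock: 15.8
tool_pos: [0.5645, -0.0392, 0.0578]
ee_rot: [0.277, -3.129, -0.0]
wrist_force: [0.8, 4.2, 4.9]
grip_width: 0.0151
```

```bash
python3 f.py; python3 - <<'E'
from hts import *
s=env.get_state();p,d=optics.grab_frame("wrist");heights(d,s,p)
E
```

```text
tray x,y -0.19999999999999996 -28.7 z 0.0578 zax [-0.e+00  1.e-04 -1.e+00] F,T tool [-1.49  3.96 -4.9 ] [-0.77  0.01  0.05]
[401 149  30 202] [(-6.1134490966796875, 12.746377944946289), (11.448020935058594, 99.28229522705078), 89.90296173095703]
   x:y,ztop [(-45, 11, 16.7), (-30, 12, 16.7), (-15, 12, 16.7), (0, 12, 16.6), (15, 12, 16.6), (30, 12, 16.6)]
[366 163  25 140] [(-15.777402877807617, -4.820531845092773), (10.245604515075684, 65.14399719238281), 89.87957000732422]
   x:y,ztop [(-45, -5, 16.5), (-30, -5, 16.6), (-15, -5, 16.7), (0, -5, 16.7), (15, -4, 16.6)]
[250 171  50 127] [(-18.05361557006836, -52.22285461425781), (56.30970764160156, 13.165282249450684), 13.846623420715332]
   x:y,ztop [(-45, -56, 26.8), (-30, -53, 26.8), (-15, -49, 26.7), (0, -46, 26.5)]
[187 197  78 132] [(-5.765415191650391, -71.67147827148438), (64.48316192626953, 10.287598609924316), 26.021499633789062]
   x:y,ztop [(-30, -82, 26.5), (-15, -75, 26.6), (0, -68, 26.5), (15, -62, 26.7)]
```

Sticks 1 and 2 are in their grooves, and 3 and 4 are turning. I'll continue.

Emit:
{"name": "apply_moves", "arguments": {"motion": "255 0 -0.002 -0.00007 0 0 0; 255 0 -0.002 0 0 0 0; 255 0 -0.002 0 0 0 0; 255 0 -0.002 0 0 0 0"}}

```text
clock: 16.25
tool_pos: [0.5659, -0.0471, 0.0578]
ee_rot: [0.277, -3.129, -0.0]
wrist_force: [-1.2, 3.2, 4.3]
grip_width: 0.0151
```

```bash
python3 f.py
```

```text
tray x,y -0.30000000000000004 -36.8 z 0.0578 zax [-1.e-04  0.e+00 -1.e+00] F,T tool [ 0.58  3.31 -4.28] [-0.65 -0.04  0.03]
```

Emit:
{"name": "apply_moves", "arguments": {"motion": "255 0 -0.002 0 0 0 0; 255 0 -0.002 0 0 0 0; 255 0 -0.002 0 0 0 0"}}

```text
clock: 16.55
tool_pos: [0.5667, -0.0522, 0.0579]
ee_rot: [0.277, -3.129, -0.002]
wrist_force: [-1.5, 3.3, 4.3]
grip_width: 0.0156
```

```bash
python3 f.py; python3 - <<'E'
from hts import *
s=env.get_state();p,d=optics.grab_frame("wrist");heights(d,s,p)
E
```

```text
tray x,y -0.30000000000000004 -41.9 z 0.0579 zax [-5.0e-04  1.2e-03 -1.0e+00] F,T tool [ 0.94  3.51 -4.34] [-0.66 -0.05  0.03]
[427 150  34 203] [(-6.216693878173828, 13.301734924316406), (99.20343780517578, 14.166934967041016), 2.3965249061584473]
   x:y,ztop [(-45, 11, 16.7), (-30, 11, 16.7), (-15, 11, 16.5), (0, 12, 16.7), (15, 12, 16.6), (30, 12, 16.7), (45, 12, 15.8)]
[392 164  29 179] [(-5.260826110839844, -4.805934906005859), (86.3622055053711, 10.642729759216309), 0.01658635213971138]
   x:y,ztop [(-45, -6, 16.4), (-30, -6, 16.6), (-15, -6, 16.7), (0, -6, 16.9), (15, -6, 16.6), (30, -4, 16.7)]
[296 168  13 118] [(-21.7152156829834, -52.41339111328125), (52.04407501220703, 6.299462795257568), 0.9752464890480042]
   x:y,ztop [(-45, -52, 26.4), (-30, -52, 26.7), (-15, -52, 26.7), (0, -53, 26.3)]
[220 185  57 129] [(-11.939596176147461, -76.08702087402344), (58.01495361328125, 10.15530776977539), 15.835928916931152]
   x:y,ztop [(-30, -80, 25.8), (-15, -76, 26.0), (0, -72, 26.4), (15, -72, 26.5)]
```

Emit:
{"name": "apply_moves", "arguments": {"motion": "255 0 -0.002 0 0 0 0; 255 0 -0.002 0 0 0 0; 255 0 -0.002 0 0 0 0; 255 0 -0.002 0 0 0 0"}}

```text
clock: 17.0
tool_pos: [0.5684, -0.0611, 0.0579]
ee_rot: [0.277, -3.129, 0.0]
wrist_force: [-0.6, 2.5, 5.3]
grip_width: 0.0156
```

```bash
python3 f.py; python3 - <<'E'
from hts import *
s=env.get_state();p,d=optics.grab_frame("wrist");heights(d,s,p)
E
```

```text
tray x,y -0.19999999999999996 -50.9 z 0.0579 zax [ 0.e+00 -1.e-04 -1.e+00] F,T tool [ 0.19  2.61 -5.33] [-0.6  -0.01 -0.03]
[445 150  37 193] [(-7.729328155517578, 13.180755615234375), (93.65180969238281, 11.85540771484375), 0.762717604637146]
   x:y,ztop [(-45, 11, 16.7), (-30, 11, 16.6), (-15, 11, 16.7), (0, 11, 16.6), (15, 12, 16.7), (30, 12, 16.6)]
[409 164  33 190] [(-1.9857177734375, -4.662368297576904), (92.91280364990234, 10.887149810791016), 0.12257972359657288]
   x:y,ztop [(-45, -6, 16.4), (-30, -6, 16.7), (-15, -6, 16.7), (0, -6, 16.6), (15, -6, 16.5), (30, -6, 16.7), (45, -3, 16.4)]
[294 167  15 119] [(-19.16678810119629, -62.29570770263672), (6.569889545440674, 54.93669128417969), 89.46160125732422]
   x:y,ztop [(-45, -62, 16.6), (-30, -62, 16.8), (-15, -62, 16.8), (0, -62, 17.0)]
[249 180  39 120] [(-15.58741569519043, -76.40697479248047), (53.692710876464844, 9.927534103393555), 8.69429874420166]
   x:y,ztop [(-45, -80, 20.9), (-30, -78, 23.5), (-15, -76, 24.4), (0, -73, 25.3)]
```

Emit:
{"name": "apply_moves", "arguments": {"motion": "255 0 -0.002 -0.00008 0 0 0; 255 0 -0.002 0 0 0 0; 255 0 -0.002 0 0 0 0; 255 0 -0.002 0 0 0 0"}}

```text
clock: 17.45
tool_pos: [0.5697, -0.0689, 0.0579]
ee_rot: [0.277, -3.129, 0.0]
wrist_force: [-0.3, 2.2, 2.7]
grip_width: 0.0154
```

```bash
python3 f.py
```

```text
tray x,y -0.30000000000000004 -58.8 z 0.0579 zax [-2.e-04 -1.e-04 -1.e+00] F,T tool [-0.1   2.23 -2.7 ] [-0.48 -0.02 -0.01]
```

Emit:
{"name": "apply_moves", "arguments": {"motion": "255 0 -0.002 0 0 0 0; 255 0 -0.002 0 0 0 0; 255 0 -0.002 0 0 0 0; 255 0 -0.002 0 0 0 0"}}

```text
clock: 17.85
tool_pos: [0.5712, -0.0768, 0.0579]
ee_rot: [0.277, -3.129, 0.0]
wrist_force: [-0.0, 2.7, 1.2]
grip_width: 0.0151
```

```bash
python3 f.py; python3 - <<'E'
from hts import *
s=env.get_state();p,d=optics.grab_frame("wrist");heights(d,s,p)
E
```

```text
tray x,y -0.30000000000000004 -66.89999999999999 z 0.0579 zax [-2.e-04 -1.e-04 -1.e+00] F,T tool [-0.47  2.7  -1.21] [-0.29 -0.02  0.01]
[477 150  41 203] [(-4.263378143310547, 13.462337493896484), (103.66221618652344, 16.425426483154297), 3.505844831466675]
   x:y,ztop [(-45, 11, 16.8), (-30, 11, 16.5), (-15, 11, 16.5), (0, 11, 16.6), (15, 11, 16.6), (30, 12, 16.6), (45, 15, 15.8)]
[440 164  38 181] [(-3.6359710693359375, -4.728250980377197), (10.987601280212402, 89.45304870605469), 89.80183410644531]
   x:y,ztop [(-45, -6, 16.5), (-30, -6, 16.6), (-15, -6, 16.7), (0, -6, 16.7), (15, -6, 16.6), (30, -6, 16.4)]
[344 170   8 116] [(-17.37855339050293, -56.91701889038086), (56.75834655761719, 3.49076247215271), 0.1891879141330719]
   x:y,ztop [(-45, -58, 16.1), (-30, -57, 16.2), (-15, -57, 15.9), (0, -57, 16.2)]
[289 175  20 111] [(-17.80107879638672, -79.1639633178711), (51.22705078125, 8.516864776611328), 0.8252542614936829]
   x:y,ztop [(-45, -79, 15.5), (-30, -79, 16.6), (-15, -79, 16.7), (0, -79, 16.8)]
```

All four are down. I'll finish the stroke to the tray's end at light pressure.

Emit:
{"name": "apply_moves", "arguments": {"motion": "255 0 -0.002 0.00012 0 0 0; 255 0 -0.002 0 0 0 0; 255 0 -0.002 0 0 0 0; 255 0 -0.002 0 0 0 0"}}

```text
clock: 18.3
tool_pos: [0.5726, -0.0845, 0.0579]
ee_rot: [-0.277, 3.129, 0.0]
wrist_force: [-0.8, 2.4, 2.7]
grip_width: 0.0155
```

```bash
python3 f.py
```

```text
tray x,y -0.19999999999999996 -74.7 z 0.0579 zax [ 0.  0. -1.] F,T tool [ 0.4   2.48 -2.68] [-0.4  -0.03 -0.02]
```

Emit:
{"name": "apply_moves", "arguments": {"motion": "255 0 -0.002 0 0 0 0; 255 0 -0.002 0 0 0 0; 255 0 -0.001 0 0 0 0; 255 0 0 0 0 0 0"}}

```text
clock: 18.7
tool_pos: [0.5736, -0.0896, 0.0579]
ee_rot: [-0.277, 3.129, -0.001]
wrist_force: [0.2, 0.6, 1.9]
grip_width: 0.0155
```

```bash
python3 f.py
```

```text
tray x,y -0.19999999999999996 -79.89999999999999 z 0.0579 zax [ 2.e-04 -3.e-04 -1.e+00] F,T tool [-0.27  0.59 -1.92] [-0.23  0.06 -0.04]
```

Emit:
{"name": "apply_moves", "arguments": {"motion": "255 0 -0.001 0 0 0 0; 255 0 -0.001 0 0 0 0; 255 0 0 0 0 0 0; 255 0 0 -0.003 0 0 0; 255 0 0 -0.012 0 0 0; 255 0 0 -0.025 0 0 0; 255 0 0 -0.03 0 0 0; 255 0 0 -0.015 0 0 0; 255 0 0 -0.005 0 0 0; 255 0 0 0 0 0 0; 255 0 0 0 0 0 0"}}

```text
clock: 19.8
tool_pos: [0.5732, -0.0911, 0.147]
ee_rot: [0.277, -3.128, -0.001]
wrist_force: [-0.3, -1.1, -1.5]
grip_width: 0.0154
```

```bash
python3 f.py; python3 - <<'E'
from hts import *
s=env.get_state();p,d=optics.grab_frame("wrist");cv2.imwrite("pics/w6.png",p);heights(d,s,p);plan(.5347,.2626,.14,74.01)
E
```

```text
tray x,y -0.8999999999999999 -81.39999999999999 z 0.147 zax [-1.5e-03  4.0e-04 -1.0e+00] F,T tool [ 0.49 -1.08  1.54] [-0.   -0.06  0.05]
[454 142  26 145] [(-4.776092529296875, 13.202610969543457), (101.75824737548828, 13.996441841125488), 2.234807014465332]
   x:y,ztop [(-45, 11, 16.7), (-30, 11, 16.7), (-15, 11, 16.8), (0, 12, 16.7), (15, 12, 16.7), (30, 12, 16.6), (45, 13, 16.0)]
[428 152  24 144] [(0.9308853149414062, -4.997285842895508), (98.5770263671875, 10.813508987426758), 0.11635967344045639]
   x:y,ztop [(-45, -6, 16.5), (-30, -6, 16.7), (-15, -6, 16.8), (0, -6, 16.6), (15, -6, 16.7), (30, -6, 16.8), (45, -6, 16.4)]
[349 155  17 131] [(-1.7873458862304688, -59.998931884765625), (89.52851104736328, 10.872045516967773), 0.18754570186138153]
   x:y,ztop [(-45, -61, 16.4), (-30, -61, 16.7), (-15, -61, 16.7), (0, -61, 16.8), (15, -60, 16.7), (30, -60, 16.8), (45, -61, 16.6)]
t 19.85 pos [ 0.573  -0.0911  0.1467] shift [-0.0243  0.3549  0.007 ] z-axis [-2.1e-03  6.0e-04 -1.0e+00] F [-0.08  0.55 -1.3 ] q [-0.35  0.38  1.58 -0.    1.19 -2.1 ]
yaw tool y 100.11 turn rz 26.1
```

View pics/w6.png

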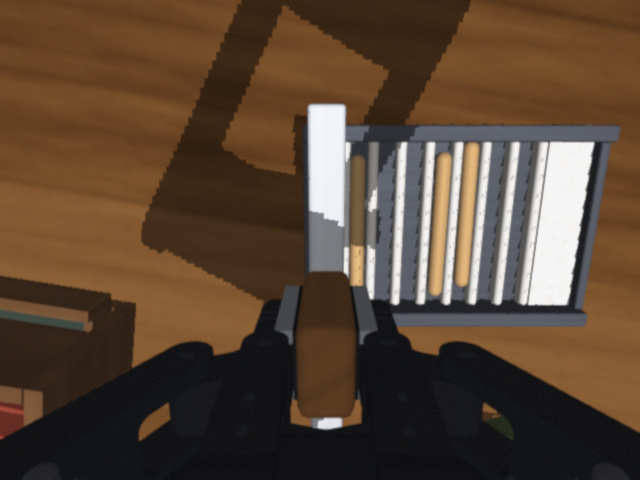

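Sticks 1–3 lie straight in their grooves, at u≈465, 440 and 357. The fourth is hidden under the bar for the moment. I'll carry the rake back above the stand.

Emit:
{"name": "apply_moves", "arguments": {"motion": "255 0 0.015 0 0 0 0; 255 -0.002 0.03 0 0 0 0; 255 -0.002 0.03 0 0 0 0; 255 -0.002 0.03 0 0 0 0; 255 -0.002 0.03 0 0 0 0; 255 -0.002 0.03 0 0 0 0; 255 -0.002 0.03 0 0 0 0; 255 -0.002 0.03 0 0 0 0; 255 -0.002 0.03 0 0 0 0; 255 -0.002 0.03 0 0 0 0; 255 -0.003 0.03 0 0 0 0; 255 -0.003 0.03 0 0 0 0; 255 0 0.01 0 0 0 0; 255 0 0 0 0 0 6.5; 255 0 0 0 0 0 6.5; 255 0 0 0 0 0 6.5; 255 0 0 0 0 0 6.6; 255 0 0 0 0 0 0; 255 0 0 0 0 0 0; 255 0 0 0 0 0 0"}}

```text
clock: 21.85
tool_pos: [0.5349, 0.2623, 0.1476]
ee_rot: [-0.434, -3.111, 0.0]
wrist_force: [0.3, -0.0, -1.3]
grip_width: 0.0154
```

```bash
python3 - <<'E'
from hts import *
s=env.get_state();plan(.5347,.2626,.09,74.01)
p,d=optics.grab_frame("wrist");cv2.imwrite("pics/w7.png",p)
# bar in tool, stand in tool
K,T=cw("wrist",s);P=cloud(K,T,d);M=R.from_rotvec(s["ee_rot"]).as_matrix();q=(P-s["tool_pos"])@M;h=cv2.cvtColor(p,cv2.COLOR_BGR2HSV)
b=(abs(q[...,1])<.012)&(q[...,0]>.025)&(q[...,0]<.08)&(q[...,2]>.005)&(q[...,2]<.022)
for lo in(.03,.045,.06):
    k=b&(q[...,0]>lo)&(q[...,0]<lo+.01);print("bar",lo,np.percentile(q[k][:,1],[2,98]).round(4),np.median(q[k][:,2]).round(4))
print("bar end",np.percentile(q[b][:,0],99.5))
f=(P[...,2]>.004)&(P[...,2]<.046)&(abs(q[...,1])<.06)&(q[...,0]>-.03)&(q[...,0]<.1)&(h[...,1]>60)
for lo in(.02,.035,.05,.065):
    k=f&(q[...,0]>lo)&(q[...,0]<lo+.012);print("stand",lo,np.percentile(q[k][:,1],[1,99]).round(4),k.sum())
c=f&(P[...,2]>.036);print("cheek",c.sum(),[np.percentile(q[c][:,0],[1,99]).round(4),np.percentile(q[c][:,1],[1,99]).round(4)])
E
```

```text
t 21.85 pos [0.5349 0.2623 0.1476] shift [0.0002 0.0002 0.0576] z-axis [-5.e-04 -2.e-04 -1.e+00] F [ 0.27 -0.02 -1.25] q [ 0.27  0.41  1.54 -0.    1.2  -1.02]
yaw tool y 74.13 turn rz 0.12
bar 0.03 [-0.007   0.0067] 0.0155
bar 0.045 [-0.0068  0.0065] 0.0156
bar 0.06 [-0.0067  0.0067] 0.0156
bar end 0.07087259221268007
stand 0.02 [-0.0334  0.0345] 829
stand 0.035 [-0.0332  0.0345] 834
stand 0.05 [-0.0338  0.0342] 1090
stand 0.065 [-0.0338  0.0337] 1029
cheek 1104 [array([0.0518, 0.0712]), array([-0.0226,  0.0233])]
```

View pics/w7.png

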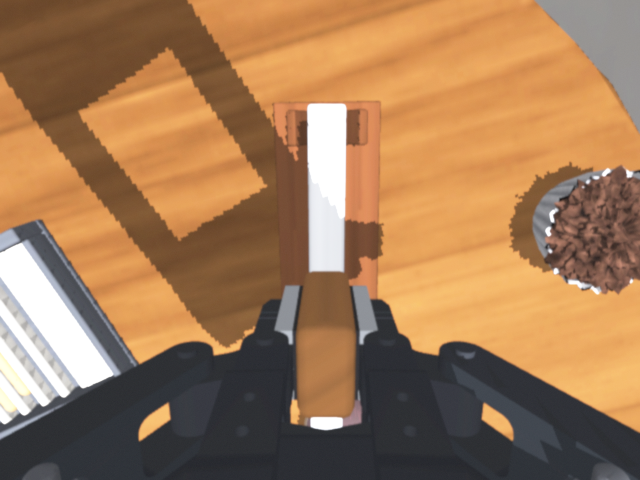

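The bar at u≈327 is centred between the cradle cheeks at u≈296 and 358, within about 1 mm. I'll lower it in.

Emit:
{"name": "apply_moves", "arguments": {"motion": "255 0 0 0.01 0 0 0.1; 255 0 0 0.02 0 0 0; 255 0 0 0.02 0 0 0; 255 0 0 0.015 0 0 0; 255 0 0 0.008 0 0 0; 255 0 0 0.006 0 0 0; 255 0 0 0.006 0 0 0; 255 0 0 0.006 0 0 0; 255 0 0 0.004 0 0 0; 255 0 0 0.002 0 0 0; 255 0 0 0.001 0 0 0; 255 0 0 0 0 0 0; 255 0 0 0 0 0 0; 255 0 0 0 0 0 0"}}

```text
clock: 23.3
tool_pos: [0.5353, 0.2625, 0.0501]
ee_rot: [0.44, 3.11, 0.0]
wrist_force: [-0.7, 0.9, -1.8]
grip_width: 0.0155
```

Emit:
{"name": "apply_moves", "arguments": {"motion": "255 0 0 0.0005 0 0 0; 255 0 0 0 0 0 0; 255 0 0 0 0 0 0"}}

```text
clock: 23.6
tool_pos: [0.5351, 0.2624, 0.0494]
ee_rot: [0.44, 3.111, 0.0]
wrist_force: [-0.8, -0.2, -1.5]
grip_width: 0.0153
```

```bash
python3 - <<'E'
from h import *
plan(.5347,.2626,.0479,74.01)
E
```

```text
t 23.6 pos [0.5351 0.2624 0.0494] shift [0.0005 0.     0.0015] z-axis [ 0.  0. -1.] F [-0.76 -0.15 -1.47] q [ 0.27  0.51  1.64  0.    0.99 -1.02]
yaw tool y 73.91 turn rz -0.1
```

Emit:
{"name": "apply_moves", "arguments": {"motion": "255 0 0 0.0005 0 0 0; 255 0 0 0.0005 0 0 0; 255 0 0 0 0 0 0; 255 0 0 0 0 0 0"}}

```text
clock: 24.0
tool_pos: [0.5351, 0.2625, 0.0483]
ee_rot: [-0.44, -3.111, -0.0]
wrist_force: [0.3, 0.1, -1.7]
grip_width: 0.0154
```

Emit:
{"name": "apply_moves", "arguments": {"motion": "255 0 0 0.0003 0 0 0; 255 0 0 0 0 0 0; 255 0 0 0 0 0 0"}}

```text
clock: 24.3
tool_pos: [0.5351, 0.2625, 0.048]
ee_rot: [-0.44, -3.111, 0.0]
wrist_force: [-0.6, -0.2, -1.2]
grip_width: 0.0151
```

Emit:
{"name": "apply_moves", "arguments": {"motion": "255 0 0 0.0002 0 0 0; 255 0 0 0 0 0 0; 255 0 0 0 0 0 0"}}

```text
clock: 24.6
tool_pos: [0.5352, 0.2625, 0.0479]
ee_rot: [0.44, 3.111, 0.0]
wrist_force: [1.4, 0.1, -0.2]
grip_width: 0.0153
```

Emit:
{"name": "apply_moves", "arguments": {"motion": "255 0 0 0.0001 0 0 0; 255 0 0 0 0 0 0; 200 0 0 0 0 0 0; 150 0 0 0 0 0 0; 100 0 0 0 0 0 0; 0 0 0 0 0 0 0; 0 0 0 0 0 0 0; 0 0 0 0 0 0 0; 0 0 0 0 0 0 0; 0 0 0 0 0 0 0"}}

```text
clock: 25.6
tool_pos: [0.5351, 0.2624, 0.0477]
ee_rot: [-0.44, -3.111, 0.0]
wrist_force: [0.0, 0.6, 0.9]
grip_width: 0.085
```

Emit:
{"name": "apply_moves", "arguments": {"motion": "0 0 0 -0.005 0 0 0; 0 0 0 -0.015 0 0 0; 0 0 0 -0.025 0 0 0; 0 0 0 -0.03 0 0 0; 0 0 0 -0.03 0 0 0; 0 0 0 -0.025 0 0 0; 0 0 0 -0.02 0 0 0; 0 0 0 -0.01 0 0 0; 0 0 0 0 0 0 0; 0 0 0 0 0 0 0; 0 0 0 0 0 0 0"}}

```text
clock: 26.7
tool_pos: [0.5344, 0.2622, 0.2062]
ee_rot: [-0.439, -3.108, 0.002]
wrist_force: [-0.0, -0.2, 0.2]
grip_width: 0.0854
```

```bash
python3 - <<'E'
from hts import *
s=env.get_state();plan(.5347,.2626,.2,74)
p,d=optics.grab_frame("wrist");cv2.imwrite("pics/w8.png",p);heights(d,s,p)
K,T=cw("wrist",s);P=cloud(K,T,d);h=cv2.cvtColor(p,cv2.COLOR_BGR2HSV)
for nm,m,z in(("handle",(h[...,0]>5)&(h[...,0]<30)&(h[...,1]>60)&(abs(P[...,2]-.092)<.005),.092),("bar",(h[...,1]<60)&(h[...,2]>80)&(abs(P[...,2]-.032)<.004)&(abs(P[...,1]-.263)<.09)&(abs(P[...,0]-.535)<.09),.032)):
    print(nm,m.sum(),cv2.minAreaRect((ray(K,T,np.argwhere(m)[:,::-1],z)[:,:2]*1000).astype(np.float32)),np.median(P[m][:,2]))
t,dt=optics.grab_frame("top");cv2.imwrite("pics/top1.png",cv2.resize(t[150:330,120:420],None,fx=2.6,fy=2.6))
K,T=cw("top")
P=cloud(K,T,dt);a=np.radians(10.15);q=(P[...,:2]-[.5608,-.0115])@np.array([[np.cos(a),-np.sin(a)],[np.sin(a),np.cos(a)]])*1000
k=(abs(q[...,0])<52)&(q[...,1]<56)&(q[...,1]>-88);print("top: max height inside tray mm",np.percentile(P[k][:,2]*1000,[50,95,99,100]))
E
```

```text
t 26.7 pos [0.5344 0.2622 0.2062] shift [-0.0002  0.0005  0.0062] z-axis [-2.7e-03 -7.0e-04 -1.0e+00] F [-0.01 -0.19  0.19] q [ 0.27  0.36  1.46 -0.    1.33 -1.02]
yaw tool y 73.91 turn rz -0.09
[  2 259  75  97] [(-5.502506256103516, 11.472261428833008), (13.889974594116211, 99.19581604003906), 89.05001068115234]
   x:y,ztop [(-45, 15, 16.9), (-30, 15, 16.7), (-15, 15, 16.7), (0, 15, 16.6), (15, 15, 17.0), (30, 15, 16.8), (45, 15, 16.5)]
[  0 280  65  91] [(4.2625274658203125, -6.546791076660156), (14.018948554992676, 93.44075775146484), 89.65802764892578]
   x:y,ztop [(-30, -3, 17.1), (-15, -3, 17.0), (0, -3, 16.8), (15, -3, 17.1), (30, -3, 17.1), (45, -4, 17.2)]
handle 1063 ((534.9620971679688, 262.0638732910156), (15.652438163757324, 27.25831413269043), 73.54134368896484) 0.09211698153438064
bar 2374 ((536.154296875, 261.59161376953125), (13.946467399597168, 142.35032653808594), 73.94319915771484) 0.032358852724348325
top: max height inside tray mm [13.26762452 18.70042759 20.52241947 26.7478633 ]
```

View pics/top1.png

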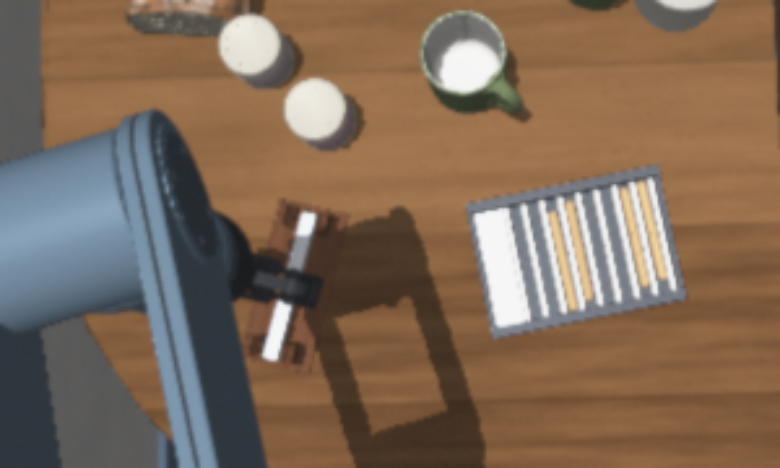

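The final top view shows all four sticks lying parallel in grooves, at crop u≈562, 580, 635 and 655. The rake sits upright in its stand with the gripper clear. Handle height of 92.1 mm and bar height of 32.4 mm both match a seated rake. I'll hand in now.

```bash
python3 -c "
from station import job
print(job.hand_in())"
```

```text
the job is handed in; nothing more can be done
None
```

The job is handed in: one combing pass put all four sticks in grooves, and the rake is back upright in its stand with the gripper open and clear above it. The arm's clock read about 27 s at hand-in.

**Combing:** I set the rake on the smooth strip and drew it from tray y ≈ 75 to −81 mm. When the drag rose to 12 N near y = 16, I backed off about 6 mm and then resumed.

**Sticks:** They lie at about y = 13, −5, −59 and −77. Depth put all four tops at about 16.7 mm, where 16 is expected. Stick 4's height was read during the pass, before the last few millimetres of the stroke. The final top view shows all four parallel in their grooves.

**Rake:** The handle top is at 92.1 mm and the bar top at 32.4 mm, both as expected for a seated rake. Its position is within about 1 mm of where it started.

**What was off:**
- **Rail force:** I worked it out from the wrist reading plus the rake's weight. It was mostly 4–7 N, but about 8.8 N for a moment at the jam. It dropped to about 2.7–3 N in a few places until I corrected it.
- **Bar level:** For roughly the first 25 mm I tilted the bar 0.14° after misreading the torque, so one rail probably carried most of the load. I then undid the tilt.
- **Last height check:** The coarse top camera gave 20.5 mm (99th percentile) and 26.7 mm (maximum) inside the tray. I put this down to its depth noise at the edges, because the close-up wrist readings and the picture show no stick standing up.

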